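# Pack the eyelet die and click the case shut

### The job

Put the stray brass die upright into the empty pocket of the blue die case, all the way down, then swing the sprung lid over and press its far edge down on the yellow pad until the catch clicks, so that the lid stays shut when you let go. Press gently, no harder than the catch needs, as the lid cracks at 25 N, and do not disturb the other dies or the other things on the bench.

Things in the scene. Friction and masses are not known exactly. Their poses are not given: they have to be found in the camera images.
- case: blue die case, fixed to the bench: open box 110 (its x) x 220 (its y) x 50 mm tall, walls 5 mm; origin at the centre of its underside, z up. Hinge along y on its -x side (towards the robot), spring catch in the middle of its +x side. Floor 5 mm above the bench; on it a black block 14 mm thick with three round pockets down to the floor, 26 mm wide, bevelled, at x = 8 and y = -60, 0, 60 mm
- felt: thin red felt disc, 25 mm across, at the bottom of the empty pocket, 5 mm above the bench; origin at the pocket's centre. Any one of the case's three pockets may be the empty one; the other two hold steel dies
- die: stray brass eyelet die: upright cylinder 22 mm in diameter, 40 mm tall, about 0.1 kg, with a thin dark band; origin at the centre of its underside. It stands on the bench; in its pocket its foot rests on the floor of the case and its top is 5 mm below the rim
- lid (a joint): lid angle: 0 = underside flat on the rim, grows as it opens; 1.5 to 1.85 at the start (upright or leaning to the robot), stop at 1.95. Flat panel, 117 mm from hinge to far edge, 220 mm wide, 4 mm thick. A weak hinge spring (1 to 2 N at the far edge) lifts the lid to about 1 rad or more unless the catch holds it; held, it rests between 0.01 and 0.12
- lid_hinge (a point): point on the hinge line at the middle of the case's length, 50 mm above the bench; the lid's underside passes through this line. The catch sits on an adjustable plate whose height differs from case to case by up to 6 mm up or down, so the depth of the click is not known in advance and must be felt
- lid_pad (a point): centre of the yellow press pad (24 x 60 mm) on the lid's outer face, 95 mm from the hinge: press here, it is on top near the far edge when shut. A tongue under the far edge rides over the sprung steel catch: pressed at the pad the force rises over some 4 mm to 10 to 14 N, then drops to about 2 N as it snaps in; 1 to 3 mm deeper is a hard stop. The lid cracks above 25 N
- die_b: steel die like the brass one, standing in its pocket
- die_c: steel die like the brass one, standing in its pocket
- wax_tin: low black tin of wax with a pale top, 52 mm across, 26 mm tall; origin at its underside
- hammer: hammer lying on the bench; origin at its underside, between its ends
- glue_brush: brush lying on the bench; origin at its underside, between its ends
- glue_tin: yellow glue tin, 76 mm across, 100 mm tall; origin at its underside
- tack_jar: glass jar with a red cap, 60 mm across, 75 mm tall; origin at its underside
- shoe_last: wooden shoe last, about 200 x 70 mm, 75 mm tall; origin at its underside

How it is judged:
On the way, in this order (a step that is already met when the one before it is completed fails the run):
1. the brass die stands fully down in the empty pocket, let go, with the lid still open (horizontal distance between die and felt below 0.005 m and z of die in the frame of case below 0.009 m and angle between die's own z axis and vertical below 0.15 rad and contact force between the fingers and die below 0.05 N and value of joint lid above 0.5 rad), for 0.2 s.
2. the lid is swung over, nearly shut (value of joint lid below 0.35 rad).
At the end, for the whole second after the job is handed in: The lid, let go, stays shut under its catch (angle below 0.14 rad and still); the brass die stands at rest in the pocket that was empty, upright within 0.15 rad, within 5 mm of its centre and its foot less than 9 mm above the bench (horizontal distance between die and felt below 0.005 m and z of die in the frame of case below 0.009 m and angle between die's own z axis and vertical below 0.15 rad and value of joint lid below 0.14 rad and velocity of joint lid below 0.05 rad/s and linear speed of die below 0.02 m/s); the robot touches nothing.
It fails at once if the case or its lid is pressed with more than 25 N (contact force between any of the fingers, the arm, die and case above 25 N).
It fails at once if a steel die is moved by more than 15 mm (distance of any of die_b, die_c from where it was at the start of the episode above 0.015 m).
It fails at once if another thing on the bench is moved by more than 30 mm (distance of any of wax_tin, hammer, glue_brush, glue_tin, tack_jar, shoe_last from where it was at the start of the episode above 0.03 m).
It also fails if it takes over 72 s, if anything falls off the work surface, if the arm or the gripper's body presses on something with over 40 N, if the wrist force passes 120 N, or if a joint passes its speed limit or range.

### The arm

A 7-joint arm with a two-finger parallel gripper is mounted at the origin on the work surface. World frame = base frame: x ahead of the robot, y to its left, z up, the work surface at z = 0. Lengths are in m, angles in rad, forces in N, time in s.
With the tool pointing down it reaches from about 0.425 to 0.95 m from the base axis. Payload 16.7 kg.
Tool frame: the origin (TCP) lies midway between the tips of the shut fingers; the grasp point (between the pads) lies 19 mm behind it; z points along the fingers, x is the direction in which the jaws open and shut, and the axes are right-handed (so a half turn about z gives the same grasp; the last joint's range is limited). The gripper opens to 94 mm and grips with 3 to 60 N. Pads are 16 mm wide; open, the fingers measure 119 mm over their backs; the gripper's body (75 mm by 177 mm) begins 78 mm behind the grasp point.
Start: joints at [-1.401, 0.426, 0.074, 1.606, -0.034, 1.111, -0.067], TCP at [0.212, 0.641, 0.205] pointing down, gripper open.
Joint ranges: [-2.85, 2.85], [-0.5, 2.14], [-1.23, 1.37], [0.21, 2.46], [-1.02, 4.16], [0.16, 2.05], [-2.73, 2.73]. Speed limits (rad/s): [1.89, 1.89, 2.39, 2.39, 3.01, 3.01, 3.01].

### API

Orientations are given as a unit quaternion [w, x, y, z].
In Python, from station import status, vision, job gives the robot as it stands.
- The arm moves only by the tool arm_command, never from a script. Its argument "increments" is a list of rows, each an object of numbers: "tx", "ty", "tz": the shift along the tool's x, y, z in units of 40 mm (1.0 is 40 mm); "roll": the turn about the tool's z in units of 6 degrees (1.0 is 6 degrees); "hand": the opening, from 0 (shut) to 1 (fully open). A call has 1 to 8 rows; each row is the pose to reach, as a shift and turn from the pose commanded when the call began, along the tool's axes at that moment; what a row does not reach only later rows make up. A row lasts 1/10 s, in which the tool goes at most 50 mm and 8.59 degrees, less where a joint would pass 70% of its speed; a pose out of reach is approached as far as the arm can. A call with a gripper value outside its range is refused whole. The fingers move at their own pace and stop on an object; "force" is the grip in N (left out, the last holds). Time passes only in rows, so rows that repeat a pose let the fingers close. It gives the time, the measured TCP pose, the force and the opening at its end, in the units of the state.
- status.state(): the state, without advancing time (a new reading comes with each control period).
- vision.read_camera(name): name is "side" or "top" or "wrist"; returns a dict with "img" (480x640x3 uint8, red, green, blue), "K" (3x3 intrinsics, pixels), "position" and "attitude" of the camera in the world. Camera axes: x right, y down, z forward; pixel columns grow to the right and rows downward; lengths in m; the calibration is good to about 2 mm. A picture is of the moment at which its call begins. There is no depth.
- job.sign_off(): hands the job in, once; it reports no verdict.
The state is a dict: "t": time; "joints": joint angles; "dq": joint speeds; "effort": joint torques, N m; "tcp_pos": TCP position; "eef_rot": TCP orientation; "force": force on the tool from outside, world axes, zero at the start; "torque": the same for the moment, N m; "gripper_width": finger opening in m.
Only numpy, scipy, OpenCV 4.12 (cv2) and the standard library are available. Lean on these libraries where they do the work, as an engineer would, in place of code of your own. Each camera call takes 0.05 s, during which the arm holds its last target. There are 200 camera calls.

## Working session

There is one attempt and no reset: what is moved stays moved. The work goes in short steps, Python scripts to look and compute and a tool call to move; the robot and the scene stay as the last step left them, time stands still between calls to the robot, and variables do not carry over. Pictures are saved under pics/ and viewed, about 8 in all and at most 12, crops included, and the job is handed in when it is done.

Besides the shell and the picture viewer there is one more tool, called after "Call:" as name([rows], argument=value, ...), one row to a line, values as JSON. arm_command: Moves the arm, as the interface text tells. Its arguments: {"type":"object","properties":{"increments":{"type":"array","items":{"type":"object","properties":{"tx":{"type":"number"},"ty":{"type":"number"},"tz":{"type":"number"},"roll":{"type":"number"},"hand":{"type":"number"}}}},"force":{"type":"number"}},"required":["increments"]}

```bash
mkdir -p pics
cat > h.py <<'E'
import numpy as np, cv2
from scipy.spatial.transform import Rotation as R
from station import status, vision, job
def q2m(q): return R.from_quat(np.roll(q,-1)).as_matrix()
def cam(n,save=None):
    c=vision.read_camera(n)
    if save: cv2.imwrite('pics/'+save+'.png',c['img'][:,:,::-1])
    return c
def att(c):
    a=np.array(c['attitude']); return a if a.shape==(3,3) else q2m(a)
def ray(c,u,v):
    d=att(c)@np.linalg.inv(c['K'])@np.array([u,v,1.]); return np.array(c['position']),d/np.linalg.norm(d)
def onz(c,u,v,z):
    p,d=ray(c,u,v); return p+d*(z-p[2])/d[2]
def proj(c,P):
    q=np.array(c['K'])@(att(c).T@(np.array(P)-c['position'])); return q[:2]/q[2]
E
python3 - <<'E'
from h import *
for n in('top','side'):
    c=cam(n,n); print(n,c['position'],c['attitude'],c['K'][0][0])
s=status.state(); print(s['tcp_pos'],s['eef_rot'],s['t'])
E
```

```text
top [0.4989471  0.04957595 1.53979878] [-0.02247114  0.71619585 -0.69743093  0.0121922 ] 569.0037633816145
side [ 0.37494313 -0.66814918  0.62946057] [-0.44318321  0.88665568 -0.11817033  0.05887375] 442.79281618356316
[0.21209503 0.64039704 0.20487432] [ 3.55271229e-04  8.10667077e-01  5.85507115e-01 -4.26445618e-04] 0.1
```

View pics/top.png

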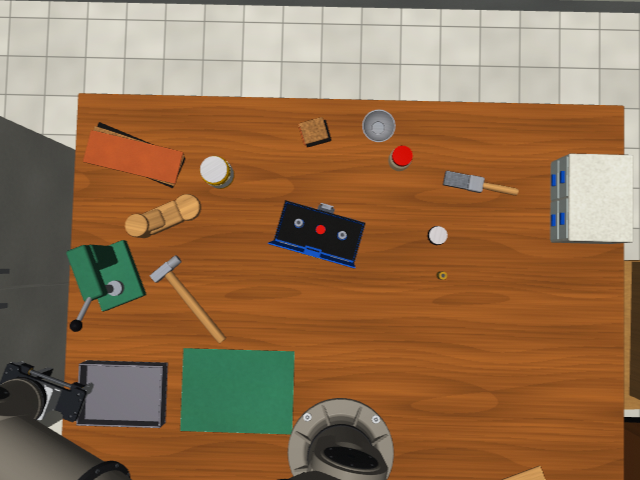

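View pics/side.png

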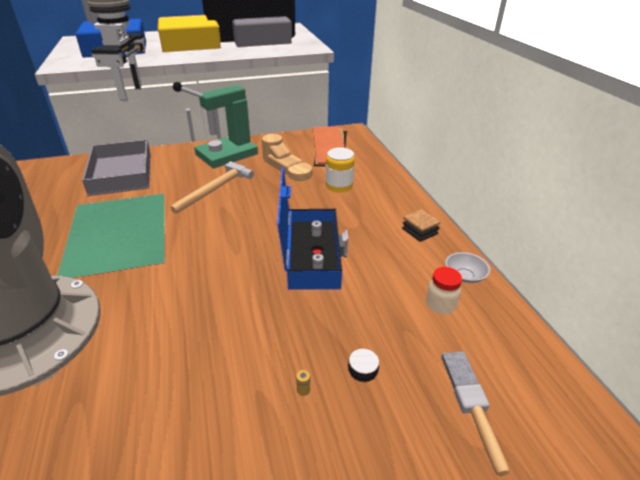

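The top view shows the felt at (320,230) in the middle pocket, with steel dies at (298,223) and (342,236). The brass die is at (443,275) and the tin at (438,235). The side view shows the brass die at (303,382), with the lid leaning slightly to the robot.

Run:
```python
from h import *
c=cam('top');s=cam('side')
def blob(c,lo,hi,box):
    x0,y0,x1,y1=box; h=cv2.cvtColor(c['img'],cv2.COLOR_RGB2HSV)[y0:y1,x0:x1]
    m=cv2.inRange(h,lo,hi); n,l,st,ce=cv2.connectedComponentsWithStats(m)
    i=1+np.argmax(st[1:,4]); print(st[i]+[x0,y0,0,0,0],ce[i]+[x0,y0]); return ce[i]+[x0,y0],m
f,_=blob(c,(0,180,120),(8,255,255),(305,215,335,245)); felt=onz(c,*f,.005); print('felt',felt)
a,_=blob(c,(0,0,100),(179,90,255),(290,215,307,232));b,_=blob(c,(0,0,100),(179,90,255),(334,228,350,244))
A=onz(c,*a,.045);B=onz(c,*b,.045);print('steel',A,B,np.linalg.norm(A-B),'mid',(A+B)/2)
yd=A-B; print('yaw case', np.arctan2(-yd[0],yd[1]))
d,_=blob(c,(18,100,60),(35,255,255),(432,264,454,286)); print('die',onz(c,*d,.035))
# side: brass die
d2,_=blob(s,(18,100,40),(35,255,255),(285,360,320,400))
print('die side',onz(s,*d2,.025), 'top-est proj', proj(s,onz(c,*d,.035)))
w=cam('wrist')
big=np.hstack([cv2.resize(c['img'][190:290,260:370],None,fx=3.6,fy=3.6,interpolation=2),cv2.resize(s['img'][160:300,260:365],(300,360),interpolation=2)])
big2=cv2.resize(s['img'][350:410,270:350],(320,240));big=np.vstack([big,np.hstack([big2,np.zeros((240,big.shape[1]-320,3),np.uint8)])])
cv2.imwrite('pics/crop.png',big[:,:,::-1])
```

```text
[316 225  10   9  59] [320.33898305 229.42372881]
felt [0.58767111 0.06973341 0.005     ]
[294 219   9   8  48] [298.0625     222.27083333]
[338 231   9   8  51] [341.94117647 234.68627451]
steel [0.60269754 0.12838718 0.045     ] [0.57298705 0.01206137 0.045     ] 0.12006001987939793 mid [0.58784229 0.07022427 0.045     ]
yaw case -0.25006167221224496
[437 272  10   8  59] [441.62711864 275.08474576]
die [ 0.47397236 -0.25289731  0.035     ]
[297 370  13  25 222] [302.72072072 382.48648649]
die side [ 0.47163799 -0.26032247  0.025     ] top-est proj [302.91751807 374.40640495]
```

View pics/crop.png

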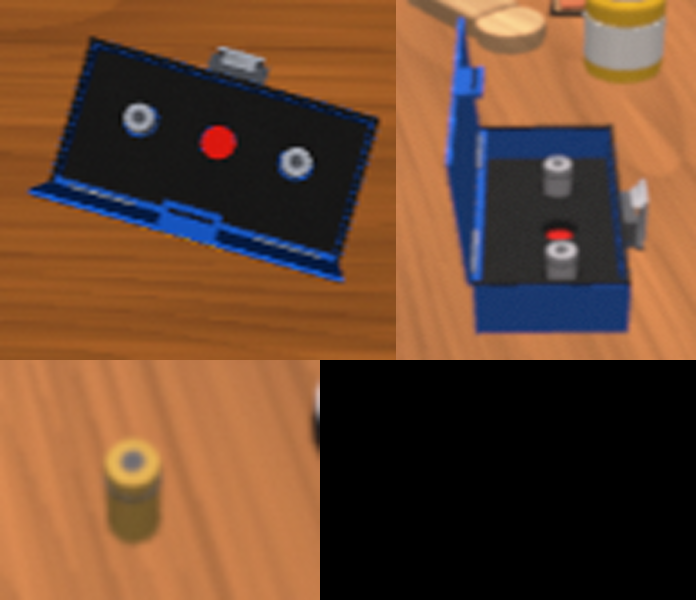

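Call:
arm_command([
  {"tx":-0.3,"ty":0.5,"hand":1},
  {"tx":-1.0,"ty":1.5,"roll":-0.2},
  {"tx":-1.8,"ty":2.7,"roll":-0.4},
  {"tx":-2.6,"ty":3.9,"roll":-0.66},
  {"tx":-3.4,"ty":5.1,"roll":-0.66},
  {"tx":-4.1,"ty":6.2,"roll":-0.66},
  {"tx":-4.8,"ty":7.3,"roll":-0.66},
  {"tx":-5.5,"ty":8.2,"roll":-0.66},
])

```text
validation failed for argument at $.in...
```

```bash
cat >> h.py <<'E'
def go(x,y,z,yaw=None):
    s=status.state(); M=q2m(s['eef_rot']); d=M.T@(np.array([x,y,z])-s['tcp_pos'])/.04
    cur=np.arctan2(M[1,0],M[0,0]); r=0 if yaw is None else -np.degrees(np.arctan2(np.sin(yaw-cur),np.cos(yaw-cur)))/6
    print('t',s['t'],'tcp',np.round(s['tcp_pos'],4),'yawdeg',np.degrees(cur),'tz',M[:,2].round(3),'F',np.round(s['force'],2),'w',s['gripper_width']); print('tx,ty,tz',d.round(2),'roll',round(r,2))
YAW=np.pi/2-.250
E
python3 -c "
from h import *
go(.473,-.256,.205,YAW)"
```

```text
t 0.25 tcp [0.2122 0.6406 0.2052] yawdeg 71.67449947909493 tz [-0.    -0.001 -1.   ] F [-0.43  0.86 -0.  ] w 0.0940343958645404
tx,ty,tz [-19.23  13.24   0.02] roll -0.67
```

Call:
arm_command([
  {"tx":-0.3,"ty":0.5,"tz":0,"roll":0,"hand":1},
  {"tx":-1.0,"ty":1.5,"tz":0,"roll":-0.2,"hand":1},
  {"tx":-1.8,"ty":2.7,"tz":0,"roll":-0.4,"hand":1},
  {"tx":-2.6,"ty":3.9,"tz":0,"roll":-0.66,"hand":1},
  {"tx":-3.4,"ty":5.1,"tz":0,"roll":-0.66,"hand":1},
  {"tx":-4.1,"ty":6.2,"tz":0,"roll":-0.66,"hand":1},
  {"tx":-4.8,"ty":7.3,"tz":0,"roll":-0.66,"hand":1},
  {"tx":-5.5,"ty":8.2,"tz":0,"roll":-0.66,"hand":1},
])

```text
t: 1.05
tcp_pos: [0.4423, 0.3448, 0.2057]
eef_rot: [-0.0, 0.79, 0.613, 0.0]
force: [0.9, 0.5, 0.0]
gripper_width: 0.094
```

```bash
python3 -c "
from h import *
go(.473,-.256,.205,YAW)"
```

```text
t 1.05 tcp [0.4423 0.3448 0.2057] yawdeg 75.60125749462485 tz [ 0.  0. -1.] F [0.92 0.51 0.01] w 0.09395884472708892
tx,ty,tz [-1.436e+01  4.480e+00  1.000e-02] roll -0.01
```

Call:
arm_command([
  {"tx":-0.9,"ty":0.3,"tz":0,"roll":0,"hand":1},
  {"tx":-1.9,"ty":0.6,"tz":0,"roll":0,"hand":1},
  {"tx":-2.9,"ty":0.9,"tz":0,"roll":0,"hand":1},
  {"tx":-3.9,"ty":1.2,"tz":0,"roll":0,"hand":1},
  {"tx":-4.9,"ty":1.5,"tz":0,"roll":0,"hand":1},
  {"tx":-5.9,"ty":1.8,"tz":0,"roll":0,"hand":1},
  {"tx":-6.9,"ty":2.1,"tz":0,"roll":0,"hand":1},
  {"tx":-7.9,"ty":2.4,"tz":0,"roll":0,"hand":1},
])

```text
t: 1.85
tcp_pos: [0.455, 0.0151, 0.2056]
eef_rot: [-0.0, 0.79, 0.613, 0.0]
force: [0.6, -0.1, 0.2]
gripper_width: 0.0939
```

Call:
arm_command([
  {"tx":-0.9,"ty":0.3,"tz":0,"roll":0,"hand":1},
  {"tx":-1.9,"ty":0.6,"tz":0,"roll":0,"hand":1},
  {"tx":-2.9,"ty":0.9,"tz":0,"roll":0,"hand":1},
  {"tx":-3.9,"ty":1.2,"tz":0,"roll":0,"hand":1},
  {"tx":-4.9,"ty":1.5,"tz":0,"roll":0,"hand":1},
  {"tx":-5.8,"ty":1.8,"tz":0,"roll":0,"hand":1},
  {"tx":-6.4,"ty":2.1,"tz":0,"roll":0,"hand":1},
  {"tx":-6.4,"ty":2.1,"tz":0,"roll":0,"hand":1},
])

```text
t: 2.65
tcp_pos: [0.4726, -0.2554, 0.2056]
eef_rot: [0.001, 0.791, 0.611, -0.0]
force: [-0.1, -0.3, -0.5]
gripper_width: 0.0939
```

```bash
python3 -c "
from h import *
c=cam('wrist','w1'); s=status.state()
print(np.array(c['position'])-s['tcp_pos'], att(c)[:,2])
print('pred px',proj(c,[.473,-.256,.04]))
hsv=cv2.cvtColor(c['img'],cv2.COLOR_RGB2HSV); m=cv2.inRange(hsv,(18,100,60),(35,255,255))
n,l,st,ce=cv2.connectedComponentsWithStats(m)
for i in range(1,n):
  if st[i,4]>150: print(st[i],ce[i],onz(c,*ce[i],.03))
go(.473,-.256,.205,YAW)"
```

```text
[-0.07573203  0.01744018  0.17926788] [ 0.26071234 -0.06935784 -0.96292189]
pred px [318.50397803 220.42305625]
[307 210  23  23 319] [317.89028213 220.82445141] [ 0.475445   -0.25725301  0.03      ]
[  66  363   46   77 1632] [ 83.76348039 401.73529412] [ 0.60881866 -0.56158422  0.03      ]
[ 525  363   47   77 1622] [552.51602959 401.7595561 ] [ 0.74084663 -0.05750381  0.03      ]
[ 286  459  354   21 4662] [484.81831832 472.37301587] [ 0.82015722 -0.14389767  0.03      ]
t 2.7 tcp [ 0.4725 -0.2535  0.2053] yawdeg 75.43872829508231 tz [-0.001 -0.001 -1.   ] F [-0.02  0.14 -0.4 ] w 0.09406968271901259
tx,ty,tz [-0.06  0.03  0.01] roll -0.04
```

View pics/w1.png

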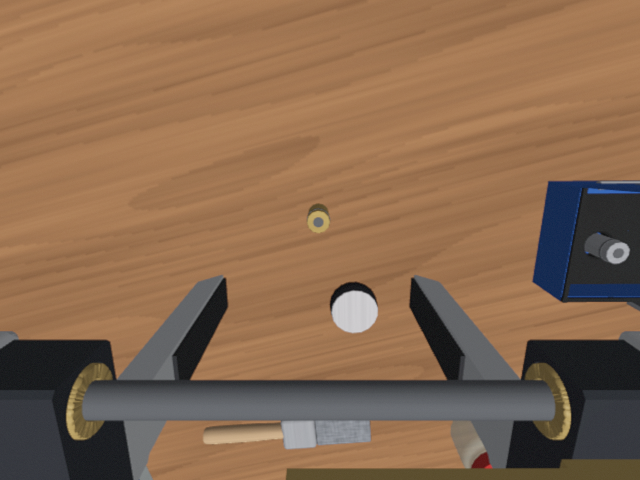

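The brass die's bright top is at (318,222), with the jaws on either side of it. The wax tin at (354,305) is clear. I'm descending.

Call:
arm_command([
  {"tx":-0.06,"ty":0.06,"tz":0.6,"roll":0,"hand":0.8},
  {"tx":-0.06,"ty":0.06,"tz":1.3,"roll":0,"hand":0.7},
  {"tx":-0.06,"ty":0.06,"tz":2.1,"roll":0,"hand":0.6},
  {"tx":-0.06,"ty":0.06,"tz":2.9,"roll":0,"hand":0.6},
  {"tx":-0.06,"ty":0.06,"tz":3.5,"roll":0,"hand":0.6},
  {"tx":-0.06,"ty":0.06,"tz":3.7,"roll":0,"hand":0.6},
  {"tx":-0.06,"ty":0.06,"tz":3.7,"roll":0,"hand":0.6},
])

```text
t: 3.4
tcp_pos: [0.4746, -0.2537, 0.0571]
eef_rot: [-0.001, 0.79, 0.613, -0.0]
force: [-0.0, -0.1, 0.1]
gripper_width: 0.0564
```

```bash
python3 -c "
from h import *
c=cam('wrist','w2')
hsv=cv2.cvtColor(c['img'],cv2.COLOR_RGB2HSV); m=cv2.inRange(hsv,(18,60,150),(35,255,255))
n,l,st,ce=cv2.connectedComponentsWithStats(m)
for i in range(1,n):
  if st[i,4]>150: print(st[i],st[i,:2]+st[i,2:4]/2,ce[i],onz(c,*ce[i],.04))
print(proj(c,[.4743,-.2565,.04]))
go(.4743,-.2565,.018,YAW)"
```

```text
[295 262  38  36 811] [314. 280.] [313.58692972 279.21701603] [ 0.47385667 -0.25680461  0.04      ]
[164 382  13  57 312] [170.5 410.5] [168.125      412.67628205] [ 0.53699423 -0.36641718  0.04      ]
[463 385  10  54 264] [468. 412.] [468.6969697 413.625    ] [ 0.58422867 -0.1860967   0.04      ]
[314.31656144 279.80964698]
t 3.45 tcp [ 0.4751 -0.2541  0.058 ] yawdeg 75.64216400562482 tz [-0.  0. -1.] F [-0.03 -0.12  0.46] w 0.056508916249275995
tx,ty,tz [-0.06 -0.01  1.  ] roll -0.01
```

View pics/w2.png

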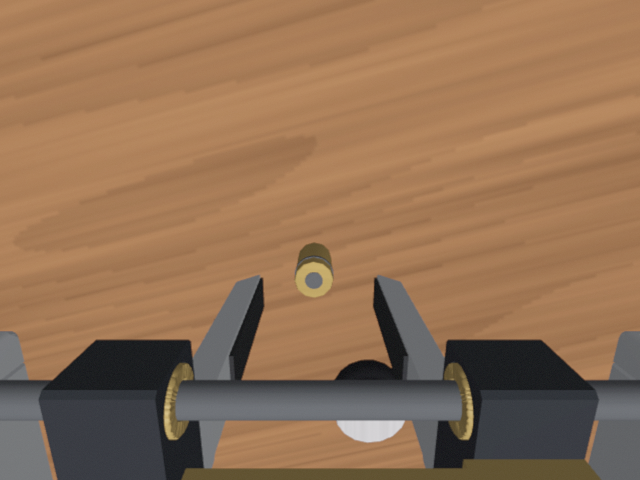

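The die's top is at (314,280) between the fingertips, about 3 mm left of the jaw midline. I'll correct that, then lower and grip.

Call:
arm_command([
  {"tx":-0.07,"ty":-0.02,"tz":0.4,"roll":0,"hand":0.6},
  {"tx":-0.07,"ty":-0.02,"tz":0.8,"roll":0,"hand":0.6},
  {"tx":-0.07,"ty":-0.02,"tz":1.0,"roll":0,"hand":0.5},
  {"tx":-0.07,"ty":-0.02,"tz":1.0,"roll":0,"hand":0.35},
  {"tx":-0.07,"ty":-0.02,"tz":1.0,"roll":0,"hand":0.25},
  {"tx":-0.07,"ty":-0.02,"tz":1.0,"roll":0,"hand":0.15},
  {"tx":-0.07,"ty":-0.02,"tz":1.0,"roll":0,"hand":0.15},
  {"tx":-0.07,"ty":-0.02,"tz":1.0,"roll":0,"hand":0.15},
], force=15)

```text
t: 4.25
tcp_pos: [0.4742, -0.257, 0.0181]
eef_rot: [0.0, 0.79, 0.613, 0.0]
force: [-1.2, 1.0, 8.7]
gripper_width: 0.0214
```

```bash
python3 -c "
from h import *
go(.4743,-.2565,.018,YAW)"
```

```text
t 4.25 tcp [ 0.4742 -0.257   0.0181] yawdeg 75.63919456811372 tz [ 0.001 -0.    -1.   ] F [-1.22  1.02  8.65] w 0.021388287470083343
tx,ty,tz [ 0.01 -0.    0.  ] roll -0.01
```

Call:
arm_command([
  {"tx":0,"ty":0,"tz":-0.2,"roll":0,"hand":0.15},
  {"tx":0,"ty":0,"tz":-0.8,"roll":0,"hand":0.15},
  {"tx":0,"ty":0.2,"tz":-1.7,"roll":0,"hand":0.15},
  {"tx":0.4,"ty":0.5,"tz":-2.6,"roll":0,"hand":0.15},
  {"tx":1.1,"ty":0.73,"tz":-3.3,"roll":0,"hand":0.15},
  {"tx":2.0,"ty":0.73,"tz":-3.55,"roll":0,"hand":0.15},
  {"tx":2.9,"ty":0.73,"tz":-3.55,"roll":0,"hand":0.15},
  {"tx":3.8,"ty":0.73,"tz":-3.55,"roll":0,"hand":0.15},
])

```text
t: 5.05
tcp_pos: [0.54, -0.1156, 0.1606]
eef_rot: [0.0, 0.79, 0.613, 0.0]
force: [0.3, -0.3, -0.8]
gripper_width: 0.0217
```

Call:
arm_command([
  {"tx":0.9,"ty":0,"tz":0,"roll":0,"hand":0.15},
  {"tx":1.8,"ty":0,"tz":0,"roll":0,"hand":0.15},
  {"tx":2.7,"ty":0,"tz":0,"roll":0,"hand":0.15},
  {"tx":3.6,"ty":0,"tz":0,"roll":0,"hand":0.15},
  {"tx":4.3,"ty":0,"tz":0,"roll":0,"hand":0.15},
  {"tx":4.8,"ty":0,"tz":0,"roll":0,"hand":0.15},
  {"tx":4.8,"ty":0,"tz":0,"roll":0,"hand":0.15},
  {"tx":4.8,"ty":0,"tz":0,"roll":0,"hand":0.15},
])

```text
t: 5.85
tcp_pos: [0.5872, 0.0685, 0.1596]
eef_rot: [0.0, 0.79, 0.613, -0.0]
force: [0.3, -0.8, -0.7]
gripper_width: 0.0217
```

```bash
python3 -c "
from h import *
c=cam('wrist','w3')
print('pred felt',proj(c,[.5878,.07,.005]),'dies',proj(c,[.6027,.1284,.045]),proj(c,[.573,.0121,.045]))
s=status.state();print('die top pred',proj(c,s['tcp_pos']+np.array([0,0,.022])))
go(.5878,.0700,.06,YAW)"
```

```text
pred felt [320.59349105 222.84892773] dies [395.66224389 234.02816332] [246.78907053 234.34589123]
die top pred [318.17858664 311.13411189]
t 5.9 tcp [0.5872 0.0679 0.1597] yawdeg 75.56430248160824 tz [-0.    -0.001 -1.   ] F [ 0.1  -0.47 -0.37] w 0.021702595973014334
tx,ty,tz [0.06 0.   2.49] roll -0.02
```

View pics/w3.png

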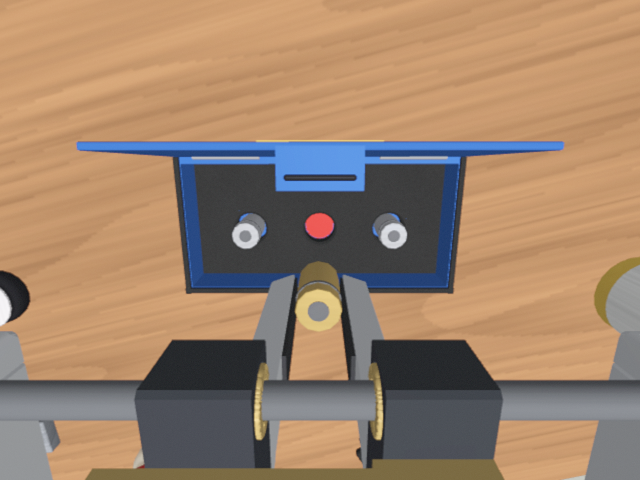

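The lid (blue edge at row 147) is open. The felt is at (320,226) and the held die's top at (319,310). The steel dies are at (246,236) and (393,236). I'll lower until just above the rim and look again.

Call:
arm_command([
  {"tx":0.05,"ty":0.03,"tz":0.4,"roll":0,"hand":0.15},
  {"tx":0.05,"ty":0.03,"tz":1.0,"roll":0,"hand":0.15},
  {"tx":0.05,"ty":0.03,"tz":1.6,"roll":0,"hand":0.15},
  {"tx":0.05,"ty":0.03,"tz":2.1,"roll":0,"hand":0.15},
  {"tx":0.05,"ty":0.03,"tz":2.2,"roll":0,"hand":0.15},
  {"tx":0.05,"ty":0.03,"tz":2.2,"roll":0,"hand":0.15},
])

```text
t: 6.5
tcp_pos: [0.5885, 0.0697, 0.0707]
eef_rot: [-0.0, 0.79, 0.613, -0.001]
force: [-0.1, 0.1, -1.1]
gripper_width: 0.0214
```

```bash
python3 -c "
from h import *
c=cam('wrist','w4')
s=status.state();print('die top pred',proj(c,s['tcp_pos']+np.array([0,0,.022])),'dies',proj(c,[.6027,.1284,.045]),proj(c,[.573,.0121,.045]),'felt',proj(c,[.5878,.07,.005]))
hsv=cv2.cvtColor(c['img'],cv2.COLOR_RGB2HSV)
for nm,lo,hi in(('red',(0,150,120),(8,255,255)),('brass',(18,60,150),(35,255,255)),('steel',(0,0,170),(179,40,255))):
  n,l,st,ce=cv2.connectedComponentsWithStats(cv2.inRange(hsv,lo,hi))
  for i in range(1,n):
    if st[i,4]>100 and st[i,1]<400: print(nm,st[i],ce[i].round(1))
go(.5878,.0700,.06,YAW)"
```

```text
die top pred [320.38059222 312.68058685] dies [423.48706525 271.92644675] [216.02069698 272.52592297] felt [319.13870286 251.44962114]
red [299 245  37  21 608] [316.9 253.7]
brass [189 143 250   3 532] [307.  143.6]
brass [ 295  288   47   44 1254] [318.6 308.6]
brass [254 364  15  76 585] [259.5 404.1]
brass [375 372   8  68 383] [378.6 407.5]
steel [406 165  96   4 378] [452.8 166.5]
steel [133 166  89   3 266] [177.2 167. ]
steel [196 257  37  35 795] [214.  273.8]
steel [402 257  37  34 798] [420.  273.5]
steel [297 362  41  18 737] [317.  370.5]
t 6.55 tcp [0.5891 0.0701 0.0716] yawdeg 75.58027781835077 tz [-0. -0. -1.] F [ 0.11  0.39 -0.95] w 0.02174683302074349
tx,ty,tz [-0.01 -0.03  0.29] roll -0.02
```

View pics/w4.png

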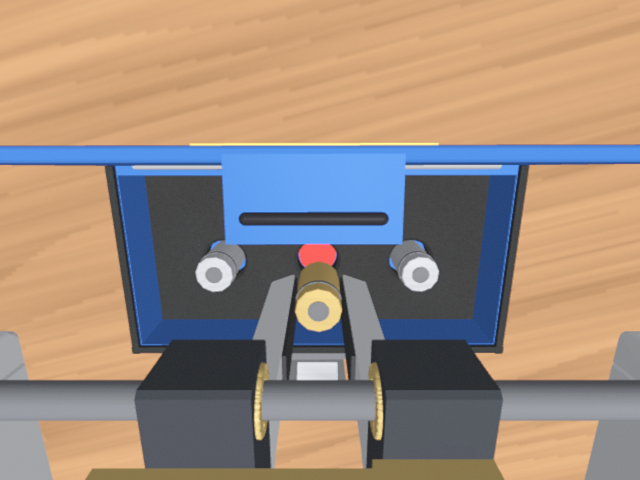

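The held die's top is at (318,310) and the felt at (317,254), partly hidden by the lid's tongue. The steel dies are at (214,274) and (420,273). The die needs only about 1 mm of correction, so I'm lowering it into the pocket.

Call:
arm_command([
  {"tx":-0.015,"ty":0.02,"tz":0.15,"roll":0,"hand":0.15},
  {"tx":-0.015,"ty":0.02,"tz":0.35,"roll":0,"hand":0.15},
  {"tx":-0.015,"ty":0.02,"tz":0.55,"roll":0,"hand":0.15},
  {"tx":-0.015,"ty":0.02,"tz":0.7,"roll":0,"hand":0.15},
  {"tx":-0.015,"ty":0.02,"tz":0.8,"roll":0,"hand":0.15},
  {"tx":-0.015,"ty":0.02,"tz":0.88,"roll":0,"hand":0.15},
  {"tx":-0.015,"ty":0.02,"tz":0.95,"roll":0,"hand":0.15},
])

```text
t: 7.25
tcp_pos: [0.5897, 0.07, 0.0332]
eef_rot: [0.0, 0.79, 0.613, -0.0]
force: [-0.0, 0.9, -0.7]
gripper_width: 0.0215
```

Call:
arm_command([
  {"tx":0,"ty":0,"tz":0.06,"roll":0,"hand":0.15},
  {"tx":0,"ty":0,"tz":0.12,"roll":0,"hand":0.15},
  {"tx":0,"ty":0,"tz":0.18,"roll":0,"hand":0.15},
  {"tx":0,"ty":0,"tz":0.22,"roll":0,"hand":0.15},
  {"tx":0,"ty":0,"tz":0.22,"roll":0,"hand":0.15},
])

```text
t: 7.75
tcp_pos: [0.5895, 0.0699, 0.0245]
eef_rot: [-0.0, 0.79, 0.613, -0.0]
force: [-0.1, 0.4, -0.5]
gripper_width: 0.0213
```

Call:
arm_command([
  {"tx":0,"ty":0,"tz":0.02,"roll":0,"hand":0.15},
  {"tx":0,"ty":0,"tz":0.04,"roll":0,"hand":0.15},
  {"tx":0,"ty":0,"tz":0.04,"roll":0,"hand":0.15},
])

```text
t: 8.05
tcp_pos: [0.5898, 0.07, 0.0232]
eef_rot: [0.0, 0.79, 0.613, 0.0]
force: [0.7, 0.5, 2.1]
gripper_width: 0.0217
```

Call:
arm_command([
  {"tx":0,"ty":0,"tz":0.03,"roll":0,"hand":0.25},
  {"tx":0,"ty":0,"tz":0.0,"roll":0,"hand":0.35},
  {"tx":0,"ty":0,"tz":0.0,"roll":0,"hand":0.42},
  {"tx":0,"ty":0,"tz":0,"roll":0,"hand":0.42},
  {"tx":0,"ty":0,"tz":-0.4,"roll":0,"hand":0.42},
  {"tx":0,"ty":0,"tz":-1.0,"roll":0,"hand":0.42},
  {"tx":0,"ty":0,"tz":-1.6,"roll":0,"hand":0.42},
  {"tx":0,"ty":0,"tz":-1.6,"roll":0,"hand":0.42},
])

```text
t: 8.85
tcp_pos: [0.5915, 0.0701, 0.091]
eef_rot: [0.001, 0.79, 0.613, 0.002]
force: [0.0, 0.5, 0.3]
gripper_width: 0.0395
```

```bash
python3 -c "
from h import *
c=cam('wrist','w5');t=cam('top');s=cam('side')
for P in ([.6027,.1284,.045],[.573,.0121,.045],[.588,.07,.045]): print(proj(c,P))
go(.5878,.07,.2,YAW)
W=cv2.resize(c['img'][120:400,80:560],(480,280)); T=cv2.resize(t['img'][190:290,260:370],(308,280),interpolation=2); S=cv2.resize(s['img'][160:300,260:365],(480,640),interpolation=2)[:320]
S2=cv2.resize(s['img'][165:305,230:375],(435,310),interpolation=2)
o=np.vstack([np.hstack([W,T]),np.pad(S2,((0,0),(0,788-435),(0,0)))]);cv2.imwrite('pics/chk.png',o[:,:,::-1])
hsv=cv2.cvtColor(c['img'],cv2.COLOR_RGB2HSV)
for nm,lo,hi in(('brass',(18,60,150),(35,255,255)),('steel',(0,0,170),(179,40,255))):
  n,l,st,ce=cv2.connectedComponentsWithStats(cv2.inRange(hsv,lo,hi))
  for i in range(1,n):
    if st[i,4]>100 and st[i,1]<400: print(nm,st[i],ce[i].round(1))
"
```

```text
[413.24765957 255.88758854]
[222.12454062 256.52884859]
[317.41540312 256.5222098 ]
t 9.0 tcp [0.5896 0.0701 0.0874] yawdeg 75.64166283859412 tz [ 0.  0. -1.] F [-0.42 -0.36 -0.12] w 0.03943400327032502
tx,ty,tz [-0.01 -0.04 -2.81] roll -0.01
brass [209 132 207   2 402] [309.6 132.5]
brass [300 242  35  33 712] [317.6 258. ]
brass [208 364  22  76 801] [216.  403.9]
brass [418 372  11  68 408] [424.1 407.7]
steel [147 157  89   3 266] [191.2 158. ]
steel [394 157  89   3 265] [438. 158.]
steel [203 242  35  32 692] [220.2 257.7]
steel [393 242  35  32 695] [410.  257.4]
steel [  0 336  24  43 706] [  9.4 354.7]
steel [289 340  53  22 863] [315.3 350.6]
steel [  9 367  19  12 120] [ 20.4 374.2]
```

View pics/chk.png

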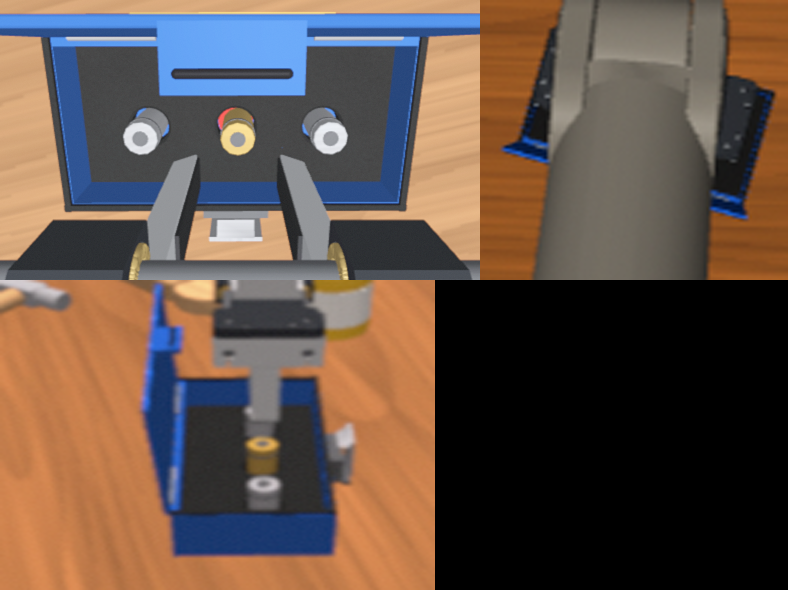

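Wrist and side views show the brass die level with the steel dies. Its top is at (318,258) and the steel tops are at (220,258) and (410,257), which puts it about 1.5 mm off centre and seated. Next I shut the fingers and go over and behind the lid.

Call:
arm_command([
  {"tx":0,"ty":0,"tz":-0.8,"roll":0,"hand":0.3},
  {"tx":0,"ty":0,"tz":-1.9,"roll":0,"hand":0},
  {"tx":0,"ty":0,"tz":-2.9,"roll":0,"hand":0},
  {"tx":0,"ty":-0.5,"tz":-3.1,"roll":0,"hand":0},
  {"tx":0,"ty":-1.4,"tz":-3.1,"roll":0,"hand":0},
  {"tx":0,"ty":-2.3,"tz":-3.1,"roll":0,"hand":0},
  {"tx":0,"ty":-3.1,"tz":-3.1,"roll":0,"hand":0},
  {"tx":0,"ty":-3.33,"tz":-3.1,"roll":0,"hand":0},
])

```text
t: 9.8
tcp_pos: [0.4576, 0.1036, 0.2105]
eef_rot: [-0.001, 0.789, 0.614, -0.001]
force: [-0.3, -0.6, 0.1]
gripper_width: 0.0004
```

```bash
cat >> h.py <<'E'
def gc(xc,z):  # case x measured from hinge (m), height
    P=np.array([.5895,.0700]); u=np.array([np.cos(-.25),np.sin(-.25)]); p=P+(xc-.063)*u; 
    s=status.state(); print('xc now',u@(s['tcp_pos'][:2]-P)+.063); go(p[0],p[1],z,YAW)
E
python3 -c "
from h import *
gc(-.07,.144)
c=cam('wrist','w6')"
```

```text
xc now -0.07306741494114222
t 9.8 tcp [0.4576 0.1036 0.2105] yawdeg 75.7259122613445 tz [-0.002  0.    -1.   ] F [-0.3  -0.56  0.1 ] w 0.00038161785413206624
tx,ty,tz [0.   0.08 1.66] roll 0.01
```

View pics/w6.png

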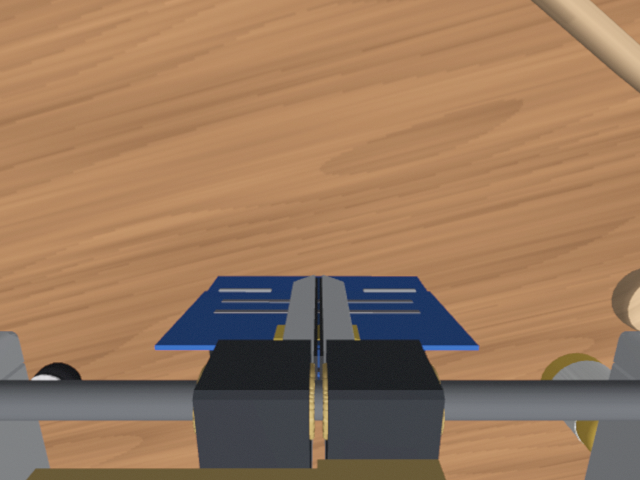

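The lid's outer face is ahead of the shut fingers, with its far edge at row 347. The gripper is on the robot side of it and the pad is behind the fingers. I'm lowering and pushing.

Call:
arm_command([
  {"tx":0,"ty":0,"tz":0.6,"roll":0,"hand":0},
  {"tx":0,"ty":0,"tz":1.3,"roll":0,"hand":0},
  {"tx":0,"ty":0.2,"tz":1.66,"roll":0,"hand":0},
  {"tx":0,"ty":0.6,"tz":1.66,"roll":0,"hand":0},
  {"tx":0,"ty":1.0,"tz":1.66,"roll":0,"hand":0},
  {"tx":0,"ty":1.3,"tz":1.66,"roll":0,"hand":0},
  {"tx":0,"ty":1.6,"tz":1.66,"roll":0,"hand":0},
  {"tx":0,"ty":1.9,"tz":1.66,"roll":0,"hand":0},
])

```text
t: 10.65
tcp_pos: [0.5349, 0.0838, 0.1444]
eef_rot: [-0.0, 0.79, 0.613, -0.0]
force: [-0.2, 1.0, -1.6]
gripper_width: 0.0004
```

```bash
python3 -c "
from h import *
gc(.055,.121)"
```

```text
xc now 0.0066724055474724694
t 10.65 tcp [0.5349 0.0838 0.1444] yawdeg 75.62439029886002 tz [-0.001 -0.    -1.   ] F [-0.24  0.96 -1.62] w 0.0003848882175674648
tx,ty,tz [0.   1.21 0.58] roll -0.01
```

Call:
arm_command([
  {"tx":0,"ty":0.2,"tz":0.04,"roll":0,"hand":0},
  {"tx":0,"ty":0.41,"tz":0.11,"roll":0,"hand":0},
  {"tx":0,"ty":0.63,"tz":0.2,"roll":0,"hand":0},
  {"tx":0,"ty":0.83,"tz":0.31,"roll":0,"hand":0},
  {"tx":0,"ty":1.03,"tz":0.44,"roll":0,"hand":0},
  {"tx":0,"ty":1.21,"tz":0.58,"roll":0,"hand":0},
  {"tx":0,"ty":1.37,"tz":0.74,"roll":0,"hand":0},
  {"tx":0,"ty":1.53,"tz":0.93,"roll":0,"hand":0},
])

```text
t: 11.45
tcp_pos: [0.594, 0.0689, 0.1069]
eef_rot: [0.0, 0.79, 0.613, 0.0]
force: [-1.0, 0.4, 1.7]
gripper_width: 0.0008
```

```bash
python3 -c "
from h import *
c=cam('side');cv2.imwrite('pics/s2.png',cv2.resize(c['img'][130:330,230:430],(600,600),interpolation=2)[:,:,::-1])
gc(.085,.0728)"
```

```text
xc now 0.06791567283763607
t 11.5 tcp [0.5942 0.0686 0.1058] yawdeg 75.63159647175297 tz [-0.001 -0.001 -1.   ] F [-1.27 -0.13 -0.12] w 0.00024615403446443576
tx,ty,tz [0.01 0.43 0.82] roll -0.01
```

View pics/s2.png

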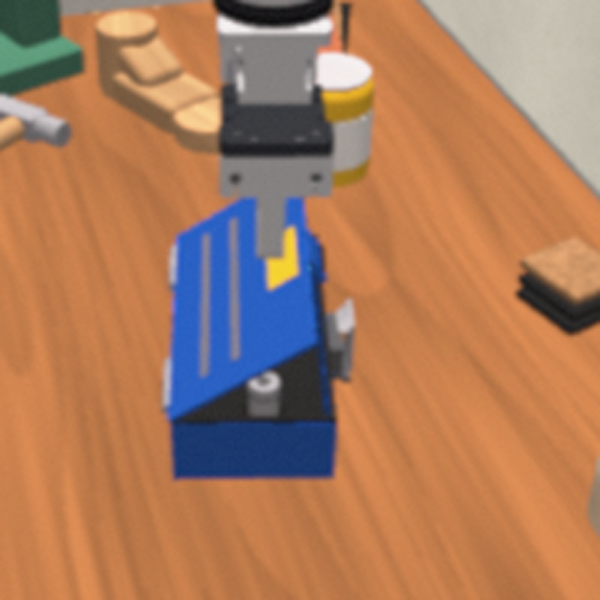

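The side crop shows the finger on the lid just beside the yellow pad (pad at about (283,258)), with the lid at about 0.6 rad. I'm continuing down the arc.

Call:
arm_command([
  {"tx":0,"ty":0.13,"tz":0.18,"roll":0,"hand":0},
  {"tx":0,"ty":0.26,"tz":0.36,"roll":0,"hand":0},
  {"tx":0,"ty":0.38,"tz":0.52,"roll":0,"hand":0},
  {"tx":0,"ty":0.46,"tz":0.65,"roll":0,"hand":0},
  {"tx":0,"ty":0.52,"tz":0.75,"roll":0,"hand":0},
  {"tx":0,"ty":0.56,"tz":0.82,"roll":0,"hand":0},
  {"tx":0,"ty":0.56,"tz":0.82,"roll":0,"hand":0},
])

```text
t: 12.2
tcp_pos: [0.6153, 0.0633, 0.0744]
eef_rot: [0.0, 0.79, 0.613, -0.0]
force: [-1.1, 1.1, 0.9]
gripper_width: 0.0002
```

Call:
arm_command([
  {"tx":0,"ty":0.02,"tz":0.04,"roll":0,"hand":0},
  {"tx":0,"ty":0.04,"tz":0.08,"roll":0,"hand":0},
  {"tx":0,"ty":0.06,"tz":0.12,"roll":0,"hand":0},
  {"tx":0,"ty":0.06,"tz":0.12,"roll":0,"hand":0},
])

```text
t: 12.6
tcp_pos: [0.6176, 0.0629, 0.0698]
eef_rot: [0.0, 0.79, 0.613, 0.0]
force: [-1.4, 0.5, 1.2]
gripper_width: 0.0007
```

Call:
arm_command([
  {"tx":0,"ty":0,"tz":0.02,"roll":0,"hand":0},
  {"tx":0,"ty":0,"tz":0.04,"roll":0,"hand":0},
  {"tx":0,"ty":0,"tz":0.04,"roll":0,"hand":0},
])

```text
t: 12.9
tcp_pos: [0.6178, 0.0628, 0.0683]
eef_rot: [0.0, 0.79, 0.613, 0.0]
force: [0.3, -0.2, 1.9]
gripper_width: 0.0005
```

Call:
arm_command([
  {"tx":0,"ty":0,"tz":0.02,"roll":0,"hand":0},
  {"tx":0,"ty":0,"tz":0.04,"roll":0,"hand":0},
  {"tx":0,"ty":0,"tz":0.04,"roll":0,"hand":0},
])

```text
t: 13.2
tcp_pos: [0.618, 0.0628, 0.0672]
eef_rot: [0.0, 0.79, 0.613, 0.0]
force: [-1.7, -0.2, 8.7]
gripper_width: 0.0008
```

Call:
arm_command([
  {"tx":0,"ty":0,"tz":0.012,"roll":0,"hand":0},
  {"tx":0,"ty":0,"tz":0.012,"roll":0,"hand":0},
])

```text
t: 13.4
tcp_pos: [0.6181, 0.0629, 0.0669]
eef_rot: [0.0, 0.79, 0.613, 0.0]
force: [-1.7, -0.2, 10.9]
gripper_width: 0.0004
```

Call:
arm_command([
  {"tx":0,"ty":0,"tz":0.012,"roll":0,"hand":0},
  {"tx":0,"ty":0,"tz":0.012,"roll":0,"hand":0},
])

```text
t: 13.6
tcp_pos: [0.6181, 0.0628, 0.0665]
eef_rot: [0.0, 0.79, 0.613, 0.001]
force: [-2.1, -0.1, 12.0]
gripper_width: 0.0002
```

Call:
arm_command([
  {"tx":0,"ty":0,"tz":0.012,"roll":0,"hand":0},
  {"tx":0,"ty":0,"tz":0.012,"roll":0,"hand":0},
])

```text
t: 13.8
tcp_pos: [0.6182, 0.0628, 0.066]
eef_rot: [0.0, 0.79, 0.613, 0.001]
force: [-1.5, 0.3, 11.2]
gripper_width: 0.0004
```

Call:
arm_command([
  {"tx":0,"ty":0,"tz":0.012,"roll":0,"hand":0},
  {"tx":0,"ty":0,"tz":0.012,"roll":0,"hand":0},
])

```text
t: 14.0
tcp_pos: [0.6182, 0.0628, 0.0656]
eef_rot: [0.0, 0.79, 0.613, 0.001]
force: [-3.0, -1.1, 13.7]
gripper_width: 0.0004
```

Call:
arm_command([
  {"tx":0,"ty":0,"tz":0.012,"roll":0,"hand":0},
  {"tx":0,"ty":0,"tz":0.012,"roll":0,"hand":0},
])

```text
t: 14.2
tcp_pos: [0.6182, 0.0628, 0.0649]
eef_rot: [0.0, 0.79, 0.613, 0.001]
force: [1.6, 0.2, 7.0]
gripper_width: 0.0004
```

Call:
arm_command([
  {"tx":0,"ty":0,"tz":0,"roll":0,"hand":0},
  {"tx":0,"ty":0,"tz":0,"roll":0,"hand":0},
])

```text
t: 14.4
tcp_pos: [0.6174, 0.0628, 0.0642]
eef_rot: [-0.0, 0.79, 0.613, -0.0]
force: [-0.2, -0.5, -0.2]
gripper_width: 0.0007
```

The force climbed to about 13.7 N, then fell to about 0, so the catch has clicked. I'm lifting off.

Call:
arm_command([
  {"tx":0,"ty":0,"tz":-0.1,"roll":0,"hand":0},
  {"tx":0,"ty":0,"tz":-0.4,"roll":0,"hand":0},
  {"tx":0,"ty":0,"tz":-1.0,"roll":0,"hand":0},
  {"tx":0,"ty":0,"tz":-1.8,"roll":0,"hand":0},
  {"tx":0,"ty":0,"tz":-2.6,"roll":0,"hand":0},
  {"tx":0,"ty":0,"tz":-3.0,"roll":0,"hand":0},
  {"tx":0,"ty":0,"tz":-3.0,"roll":0,"hand":0},
])

```text
t: 15.1
tcp_pos: [0.6187, 0.063, 0.187]
eef_rot: [0.001, 0.79, 0.613, 0.002]
force: [0.2, -0.2, -0.4]
gripper_width: 0.0001
```

```bash
python3 -c "
from h import *
c=cam('side');w=cam('wrist');o=np.hstack([cv2.resize(c['img'][180:310,250:380],(400,400),interpolation=2),cv2.resize(w['img'],(400,300)).copy() if 0 else np.pad(cv2.resize(w['img'],(400,300)),((0,100),(0,0),(0,0)))])
cv2.imwrite('pics/fin.png',o[:,:,::-1]); go(.6,.07,.2)"
```

```text
t 15.2 tcp [0.6173 0.063  0.1841] yawdeg 75.64859291542707 tz [-0.  0. -1.] F [ 0.06 -0.64 -0.59] w 0.0006684579157867286
tx,ty,tz [ 0.06 -0.46 -0.4 ] roll 0
```

View pics/fin.png

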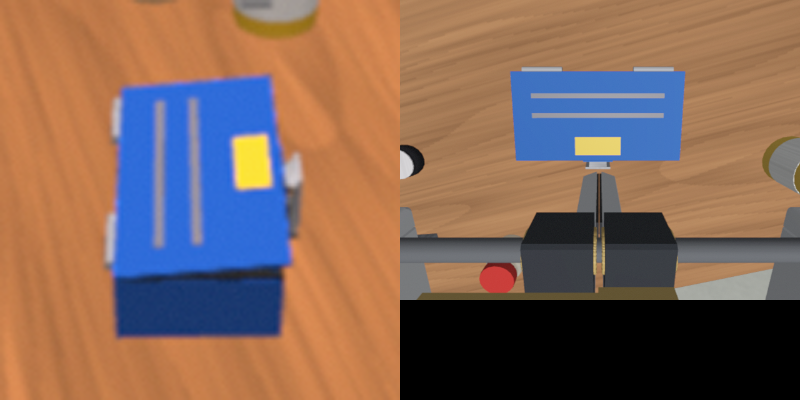

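The side view shows the lid lying shut under the catch at (292,180), with the gripper well clear. Handing in.

```bash
python3 -c "
from h import *
job.sign_off()"
```

```text
the job is handed in; nothing more can be done
```

The brass die is in the middle pocket and the lid is shut under its catch. I handed the job in at about 15 s of the 72 s allowed; sign-off reports no verdict.

- **Die:** After release the wrist camera showed its top level with the two steel dies and about 1.5 mm from the midpoint between them. I felt light contact of about 2 to 3 N as it reached the pocket floor.
- **Lid:** I pushed it over from behind with shut fingers and pressed beside or on the yellow pad. The force rose to about 13.7 N at the highest reading, then fell to about zero as the catch snapped in. Forces were only read at the end of each short step, so a slightly higher peak between readings is possible.
- **Last check:** In the camera views about 0.8 s after lifting off, the lid was still shut and the gripper was well clear. I estimate its angle at about 0.11 rad from the fingertip height, near the top of the 0.01 to 0.12 range but under the 0.14 limit.
- **Other things:** The steel dies were in place when last seen before closing the lid. I saw no sign that anything else on the bench was touched, but I did not measure those positions again.
- **What went wrong:** The first move call was refused because it left out some values, and nothing moved. An 8.7 N vertical force showed briefly while gripping the die on the bench and was gone on lifting.

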